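# Spray the activator, then hold the bonding press level

## Robot

A 6-joint arm with a two-finger parallel gripper is mounted at the origin on the work surface. World frame = base frame: x ahead of the robot, y to its left, z up, the work surface at z = 0. Lengths are in m, angles in rad, forces in N, time in s.
With the tool pointing down it reaches from about 0.35 to 0.85 m from the base axis. Payload 8.1 kg.
Tool frame: the origin (TCP) lies at the very end of the fingers, on their centre line; the grasp point (between the pads) lies 19 mm behind it; z points along the fingers, y is the line along which they close (so a half turn about z gives the same grasp; the last joint's range is limited). The gripper opens to 93 mm and grips with 3 to 60 N. Pads are 15 mm wide; open, the fingers measure 128 mm over their backs; the gripper's body (75 mm by 188 mm) begins 65 mm behind the grasp point.
Start: joints at [1.018, 0.13, 1.488, -0, 1.523, -0.085], TCP at [0.271, 0.536, 0.219] pointing down, gripper open.
Joint ranges: [-2.96, 2.96], [-0.89, 2.26], [0.02, 2.5], [-1.34, 4.48], [0, 2.73], [-2.66, 2.66]. Speed limits (rad/s): [2.39, 2.39, 2.79, 3.14, 3.14, 3.14].

## Interface

Orientations are given as a unit quaternion [w, x, y, z].
In Python, from bench import r, optics gives the robot as it stands.
- The arm moves only by the tool send_rows, never from a script. Its argument "series" is a list of rows, each a list of 3 entries, a list of its own where there are three numbers: the shift along the tool's x, y, z in cm, then the turn, a rotation vector about the tool's x, y, z in rad, then the closure, from 0 (fully open) to 1 (shut). A call has 1 to 20 rows; each row is the pose to reach, as a shift and turn from the pose commanded when the call began, along the tool's axes at that moment; what a row does not reach only later rows make up. A row lasts 1/10 s, in which the tool goes at most 50 mm and 8.59 degrees, less where a joint would pass 70% of its speed; a pose out of reach is approached as far as the arm can. A call with a gripper value outside its range is refused whole. The fingers move at their own pace and stop on an object; "force" is the grip in N (left out, the last holds). Time passes only in rows, so rows that repeat a pose let the fingers close. It gives the time, the measured TCP pose, the force, the opening and the grip force at its end, in the units of the state.
- r.get_state(): the state, without advancing time (a new reading comes with each control period).
- optics.get_image(name): name is "scene" or "top" or "wrist"; returns the picture (400x640x3 uint8, blue, green, red); there is no depth.
- optics.get_calibration(name): a dict with "fx", "fy", "cx", "cy" (pixels), "k1" (the pictures are not rectified: a ray, as slopes to the right and down, at radius r is drawn at 1 + k1 r^2 times it, then the intrinsics apply), "eye" and "rotation" of the camera in the world; the wrist camera has in their place "hand_eye" (4x4, takes a point from camera to tool coordinates, whose origin is the TCP and whose axes are the flange's). Camera axes: x right, y up, looking along -z (the intrinsics and any distortion apply to the point x, -y, -z); pixel columns grow to the right and rows downward; lengths in m; the calibration is good to about 2 mm. A picture is of the moment at which its call begins: read the wrist's pose just before it. get_calibration takes no time and is no camera call.
- r.hand_in(): hands the job in; it is judged then, once.
The state is a dict: "time": time; "joints": joint angles; "qvel": joint speeds; "effort": joint torques, N m; "eef_pos": TCP position; "ee_rot": TCP orientation; "ft_force": force on the tool from outside, world axes, zero at the start; "torque": the same for the moment, N m; "width": finger opening in m; "grip_force": force on a finger pad.
Only numpy, scipy, OpenCV 4.12 (cv2) and the standard library are available. Lean on these libraries where they do the work, as an engineer would, in place of code of your own. Each camera call takes 0.05 s, during which the arm holds its last target. There are 200 camera calls.

## Task

The ferrule on the tube in the bonding press has just been glued. First push the white nozzle cap of the activator spray can all the way down and let it spring back up, then push down the press's sprung lever, which ends in a black paddle, until it is level (parallel to the bench) and hold it there: hold for at least three seconds and finish the program while still holding it level, because nothing latches it. Do not push the lever well past level, which crushes the thin tube, and leave the tape roll, the small parts bin beside the press and the marker pen where they are.

Things in the scene. Friction and masses are not known exactly. Their poses are not given: they have to be found in the camera images.
- hinge (a point): centre of the hinge pin (70 mm long) of the bonding press, 85 mm above the bench, between two grey cheeks (tops 100 mm above the bench). The lever reaches from it in this frame's -x direction, roughly towards the robot; z is up.
- press: the bonding press, bolted down: grey base plate 180 x 90 mm, 12 mm thick; origin on the bench, 60 mm before the hinge; same axes as the hinge. The tube being glued (16 mm thick, its ferrule 61 mm high at most) crosses under the lever 75 mm from the hinge and runs out 205 mm along -y.
- paddle (a point): flat black rubber paddle on the end of the press's lever: 60 mm along the lever (its x), 44 mm wide (y), 14 mm thick. Origin: centre of its top face, 170 mm from the hinge along the lever and 8 mm above the lever's centre line; 93 mm above the bench when level, about 166 mm when released. z is square to its top face, straight up when level. Nothing lies under it.
- lever (a joint): angle of the press lever in rad: 0 = released, raised 0.45 rad above level; 0.45 = level; 0.70 = hard stop below level (too far). A spring always pushes it up and nothing latches: pushing square on the middle of the paddle takes about 2.5 N to start and about 8 N at level.
- cap_top (a point): centre of the flat top of the spray can's white nozzle cap, 32 mm across, 146 mm above the bench when up. The cap slides straight down. The can (aluminium, 52 mm across) stands fixed and upright in a heavy stand 80 mm square, on the +y side of the press.
- cap (a joint): how far the nozzle cap is pushed down, in m: 0 = up, 0.007 = fully down against a rigid stop. Sprung: about 2.5 N to start and 8 N when fully down; it comes back up by itself.
- tape_roll: bystander: loose yellow roll of tape lying flat, 90 mm across, 25 mm high; origin at the centre of its underside.
- parts_bin: bystander: loose open blue bin 100 x 90 mm, 60 mm high, beside the press, behind the tube; origin at the centre of its underside.
- marker: bystander: loose green marker pen with black cap, lying, 130 mm long (its x), 13 mm thick; origin at its middle, on the bench.
Not all that is in view belongs to the job. Leave any red look-alike of the part that bears cap_top alone.

How it is judged:
By the outcome, as a careful person would: the job done as asked, in the order asked, and still so for the second after the job is handed in, while the arm keeps its last pose, push and grip.
It also fails if it takes over 48 s, if anything falls off the work surface, if the arm or the gripper's body presses on something with over 40 N, if the wrist force passes 120 N, or if a joint passes its speed limit or range.

## Working session

There is one attempt and no reset: what is moved stays moved. The work goes in short steps, Python scripts to look and compute and a tool call to move; the robot and the scene stay as the last step left them, time stands still between calls to the robot, and variables do not carry over. Pictures are saved under pics/ and viewed, at most 10 in all, crops included, and the job is handed in when it is done.

Besides the shell and the picture viewer there is one more tool, called after "Call:" in YAML: its name, and indented under it one key for each argument. send_rows: Moves the arm, as the interface text tells. Its arguments: {"type":"object","properties":{"series":{"type":"array","items":{"type":"array"}},"force":{"type":"number"}},"required":["series"]}

```bash
mkdir -p pics; ls; cat > h.py <<'E'
import numpy as np, cv2
from bench import r, optics
from scipy.spatial.transform import Rotation as R
def cam(name,s=None):
    c=optics.get_calibration(name)
    if name=="wrist":
        q=s["ee_rot"]; Rt=R.from_quat([q[1],q[2],q[3],q[0]]).as_matrix()
        H=np.array(c["hand_eye"]); return c,Rt@H[:3,3]+np.array(s["eef_pos"]),Rt@H[:3,:3]
    return c,np.array(c["eye"]),np.array(c["rotation"])
def ray(C,u,v):
    c,e,Rm=C
    K=np.array([[c["fx"],0,c["cx"]],[0,c["fy"],c["cy"]],[0,0,1.]])
    p=cv2.undistortPoints(np.array([[[u,v]]],float),K,np.array([c["k1"],0,0,0,0.]))[0,0]
    return e,Rm@np.array([p[0],-p[1],-1])
def onz(C,u,v,z):
    e,d=ray(C,u,v); return e+d*(z-e[2])/d[2]
def proj(C,P):
    c,e,Rm=C; p=Rm.T@(np.array(P)-e); x,y=p[0]/-p[2],-p[1]/-p[2]; k=1+c["k1"]*(x*x+y*y)
    return np.array([c["fx"]*x*k+c["cx"],c["fy"]*y*k+c["cy"]])
E
python3 - <<'E'
from h import *
for n in("scene","top"): cv2.imwrite(f"pics/{n}0.png",optics.get_image(n)); c=optics.get_calibration(n);print(n,c)
print(r.get_state())
E
```

```text
pics
scene {'fx': 365.45508664918077, 'fy': 365.45508664918077, 'cx': 310.5623050484538, 'cy': 201.49683641104636, 'k1': -0.012603200177748821, 'eye': array([ 1.09055005, -0.12543521,  0.74822446]), 'rotation': array([0.71991432, 0.25228311, 0.22626373, 0.60570729])}
top {'fx': 395.30780076216354, 'fy': 395.30780076216354, 'cx': 315.95934324277914, 'cy': 203.2150727055352, 'k1': -0.05246843648448435, 'eye': array([ 0.37813211, -0.04101272,  0.95648431]), 'rotation': array([ 0.74071632,  0.08571269, -0.07575918, -0.66200696])}
{'time': 0.1, 'joints': array([ 1.01760810e+00,  1.31066877e-01,  1.48917705e+00, -9.78161095e-06,
        1.52298650e+00, -8.53559943e-02]), 'qvel': array([-1.35050648e-03, -7.45433093e-04,  4.90658427e-05,  1.08351765e-03,
       -8.04762938e-04,  1.41270953e-03]), 'effort': array([ 1.15266317e-03, -5.61348581e+01, -4.93087184e+01,  7.69998855e-02,
        2.92705680e-02, -8.09930657e-05]), 'eef_pos': array([0.27026191, 0.53511282, 0.21769989]), 'ee_rot': array([-2.52390700e-04,  2.31788447e-01,  9.72765874e-01, -7.79037905e-04]), 'ft_force': array([-0.26805977, -0.15617314, -0.11448931]), 'torque': array([ 0.01441227, -0.02285102, -0.02007779]), 'grip_force': 0.0, 'width': 0.09311686792237549}
```

View pics/scene0.png

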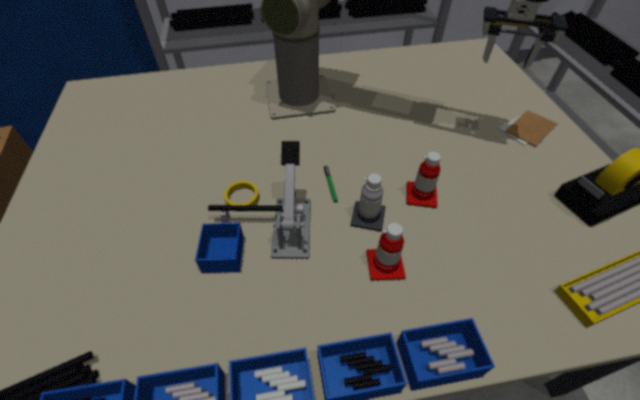

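View pics/top0.png

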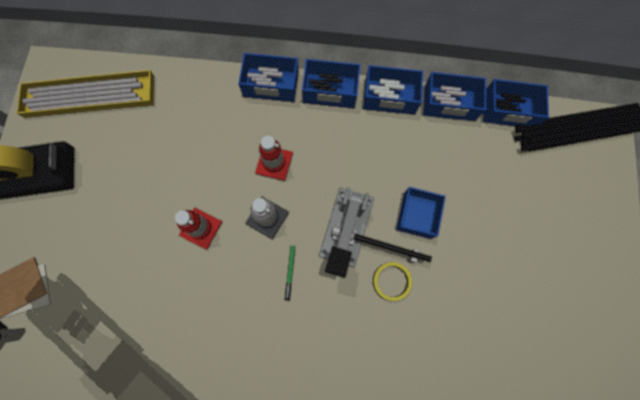

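The candidates for the capped can are, in the top view, the aluminium can with a dark stand (261,205), a red can (268,142) and a red can (184,217). The description (aluminium, dark stand, nearest the press's +y side) picks (261,205). In the scene view it is at (372,182). The paddle is at top (338,261), scene (290,150). The marker, at (290,272), lies between the can and the arm.

```bash
sed -i 's/np.array(c\["rotation"\])$/R.from_quat(np.roll(c["rotation"],-1)).as_matrix()/' h.py
python3 - <<'E'
from h import *
T=cam("top");S=cam("scene")
it=cv2.imread("pics/top0.png");is_=cv2.imread("pics/scene0.png")
def blob(im,m,x0,y0,x1,y1):
    k=np.zeros(m.shape,np.uint8);k[y0:y1,x0:x1]=m[y0:y1,x0:x1]
    n,l,st,c=cv2.connectedComponentsWithStats(k);i=1+st[1:,4].argmax();cnt=cv2.findContours((l==i).astype(np.uint8),0,2)[0][0]
    return c[i],st[i],cv2.minAreaRect(cnt)
def tri(a,b):
    (e1,d1),(e2,d2)=ray(T,*a),ray(S,*b)
    t=np.linalg.lstsq(np.c_[d1,-d2],e2-e1,rcond=None)[0];p,q=e1+d1*t[0],e2+d2*t[1];return (p+q)/2,np.linalg.norm(p-q)
bt=blob(it,(it.max(2)<45),315,240,352,280);bs=blob(is_,(is_.max(2)<50),275,135,305,170)
print(bt,bs,tri(bt[0],bs[0]))
wt=blob(it,((it.min(2)>165)),245,190,285,225);ws=blob(is_,(is_.min(2)>165),360,170,390,190)
print(wt,ws,tri(wt[0],ws[0]), onz(T,*wt[0],.146),onz(S,*ws[0],.146))
a=cv2.resize(it[125:295,160:400],None,fx=3,fy=3,interpolation=2);cv2.imwrite("pics/c1.png",a)
g=(it[...,1].astype(int)-it[...,2]>25)&(it[...,1].astype(int)-it[...,0]>25)
gb=blob(it,g,270,235,310,305);print("marker",gb[2],onz(T,*gb[0],.006))
E
```

```text
(array([337.91102515, 261.73307544]), array([325, 247,  26,  30, 517], dtype=int32), ((337.9339294433594, 261.48114013671875), (20.46672248840332, 26.235864639282227), 15.945395469665527)) (array([290.04594595, 152.45675676]), array([282, 142,  17,  23, 370], dtype=int32), ((290.0, 153.0), (22.0, 16.0), 90.0)) (array([ 0.44822482, -0.07829349,  0.15645952]), np.float64(0.0035783707973416424))Traceback (most recent call last):
  File "<stdin>", line 13, in <module>
  File "<stdin>", line 6, in blob
ValueError: attempt to get argmax of an empty sequence
```

```bash

python3 - <<'E'
from h import *
T=cam("top");S=cam("scene")
it=cv2.imread("pics/top0.png");is_=cv2.imread("pics/scene0.png")
print(it[205,261],it[200:210:3,250:275:4].min(2),is_[180,374])
a=cv2.resize(it[160:290,230:390],None,fx=4,fy=4,interpolation=2)
b=cv2.resize(is_[130:260,265:395],None,fx=4,fy=4,interpolation=2)
cv2.imwrite("pics/c1.png",cv2.resize(np.hstack([a,b]),(800,359)))
print("can@.146 guess",onz(T,263,204,.146),onz(S,374,180,.146))
print("red",onz(T,268,142,.146),onz(T,184,217,.146))
for p in[(290,247),(288,299)]:print("marker",onz(T,*p,.006))
E
```

```text
[175 172 167] [[120 151 166 166  99 107 123]
 [121 162 165 166 140  86  90]
 [113 168 165 167 128  94  68]
 [103 156 167 164 140  96  74]] [154 155 151]
can@.146 guess [0.55183611 0.0918678  0.146     ] [0.56092291 0.0942495  0.146     ]
red [0.69101138 0.10094018 0.146     ] [0.50543914 0.25345955 0.146     ]
marker [0.4838177  0.03503259 0.006     ]
marker [0.36195796 0.02432957 0.006     ]
```

View pics/c1.png

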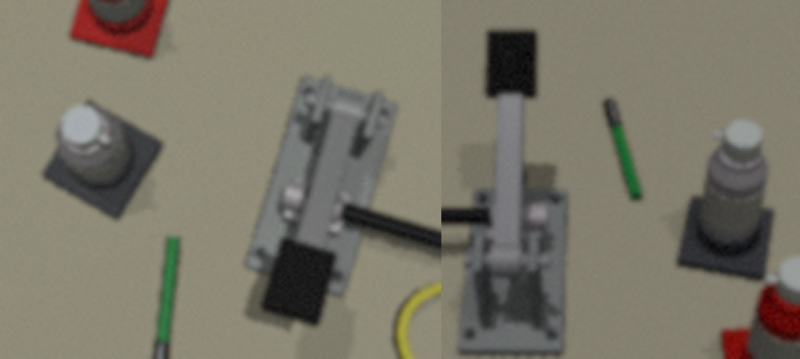

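The crop confirms it: the aluminium can on the dark stand has its cap at top px (260,205), scene (374,178). The red ones are separate. The paddle is raised at top (338,262).

```bash

cat >> h.py <<'E'
def delta(s,P):
    "tool-axis shift in cm from measured pose to world point P"
    q=s["ee_rot"]; return R.from_quat([q[1],q[2],q[3],q[0]]).as_matrix().T@(np.array(P)-s["eef_pos"])*100
E
python3 - <<'E'
from h import *
T=cam("top");S=cam("scene")
print(optics.get_calibration("wrist"))
c1,c2=onz(T,260,205,.146),onz(S,374,178.5,.146);print(c1,c2)
s=r.get_state();q=s["ee_rot"];print(R.from_quat([q[1],q[2],q[3],q[0]]).as_matrix().round(3))
c=(c1+c2)/2;c[2]=.25;print(delta(s,c))
E
```

```text
{'fx': 320.7139982251918, 'fy': 320.7139982251918, 'cx': 320.8617583338027, 'cy': 200.15474946414713, 'k1': -0.05172582542208838, 'hand_eye': array([[-1.11685700e-03,  9.65487689e-01,  2.60446299e-01,
         7.19142879e-02],
       [ 9.99999297e-01,  1.18233285e-03, -9.47281567e-05,
        -1.31670777e-04],
       [-3.99393084e-04,  2.60446010e-01, -9.65488330e-01,
        -1.65917512e-01],
       [ 0.00000000e+00,  0.00000000e+00,  0.00000000e+00,
         1.00000000e+00]])}
[0.54898824 0.0978513  0.146     ] [0.55647886 0.09550241 0.146     ]
[[-0.893  0.451 -0.001]
 [ 0.451  0.893 -0.001]
 [ 0.    -0.002 -1.   ]]
[-44.9828981  -26.39964708  -3.19275722]
```

Call:
send_rows:
  series:
    - [[0,0,-3],[0,0,0],1]
    - [[0,0,-3],[0,0,0],1]
    - [[-3,-1.8,-3.2],[0,0,0],1]
    - [[-6,-3.6,-3.2],[0,0,0],1]
    - [[-9,-5.4,-3.2],[0,0,0],1]
    - [[-12,-7.2,-3.2],[0,0,0],1]
    - [[-15,-9,-3.2],[0,0,0],1]
    - [[-18,-10.8,-3.2],[0,0,0],1]
    - [[-21,-12.6,-3.2],[0,0,0],1]
    - [[-24,-14.4,-3.2],[0,0,0],1]
    - [[-27,-16.2,-3.2],[0,0,0],1]
    - [[-30,-18,-3.2],[0,0,0],1]
    - [[-33,-19.6,-3.2],[0,0,0],1]
    - [[-36,-21.2,-3.2],[0,0,0],1]
    - [[-39,-22.8,-3.2],[0,0,0],1]
    - [[-42,-24.4,-3.2],[0,0,0],1]
    - [[-45,-26,-3.2],[0,0,0],1]
    - [[-47.5,-26.4,-3.2],[0,0,0],1]
    - [[-47.5,-26.4,-3.2],[0,0,0],1]
    - [[-47.5,-26.4,-3.2],[0,0,0],1]

```text
time: 2.1
eef_pos: [0.5752, 0.0855, 0.2497]
ee_rot: [-0.001, 0.232, 0.973, -0.0]
ft_force: [-1.0, -0.1, 0.0]
width: 0.0004
grip_force: 0.0
```

```bash

python3 - <<'E'
from h import *
s=r.get_state();print(s["time"],s["eef_pos"],s["ee_rot"],s["width"],s["ft_force"],s["joints"])
w=optics.get_image("wrist");cv2.imwrite("pics/w1.png",w)
W=cam("wrist",s);print("pred",proj(W,[.553,.0967,.146]),"tcp",proj(W,s["eef_pos"]))
E
```

```text
2.1 [0.57515614 0.08554305 0.24969518] [-7.65017406e-04  2.32276170e-01  9.72649572e-01 -8.00033529e-05] 0.0004237539358176143 [-0.99241639 -0.11359585  0.02828772] [ 5.92940128e-02  7.08117782e-02  1.49551016e+00  2.89805652e-04
  1.57678155e+00 -1.04266625e+00]
pred [320.94580708 171.22745419] tcp [321.1226158  247.09988041]
```

View pics/w1.png

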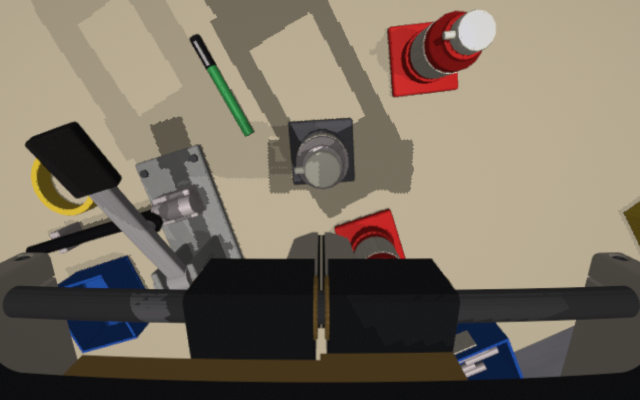

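The wrist view shows the cap circle centred at about (325,168), the aluminium can in its dark stand. The red cans are at (475,30) and (375,245). The paddle's top face is at upper left, with corners about (27,140), (76,122), (120,180).

```bash

python3 - <<'E'
from h import *
s=r.get_state();W=cam("wrist",s);T=cam("top");S=cam("scene")
w=cv2.imread("pics/w1.png")
g=cv2.cvtColor(w,6)
print(cv2.HoughCircles(g[130:210,285:365],cv2.HOUGH_GRADIENT,1,50,param1=80,param2=8,minRadius=15,maxRadius=26))
c=onz(W,325,168,.146);print("cap",c)
def tri(L):
    A=np.zeros((3,3));b=np.zeros(3)
    for C,p in L:
        e,d=ray(C,*p);d/=np.linalg.norm(d);M=np.eye(3)-np.outer(d,d);A+=M;b+=M@e
    return np.linalg.solve(A,b)
# paddle far corners at z~.179
print("far corners",onz(W,27,140,.179),onz(W,76,122,.179),"near right",onz(W,120,180,.153))
print("hinge",onz(T,357,197.3,.1),"paddle",onz(T,338,261,.166),onz(S,290,151.5,.166))
t=c.copy();t[2]=.150;print(delta(s,t))
E
```

```text
[[[33.5 35.5 22.1]]]
cap [0.55185125 0.10156753 0.146     ]
far corners [ 0.42350592 -0.08929572  0.179     ] [ 0.43173136 -0.04544407  0.179     ] near right [ 0.48051181 -0.05824786  0.153     ]
hinge [ 0.60037448 -0.10713201  0.1       ] paddle [ 0.44902698 -0.07611911  0.166     ] [ 0.4550695  -0.08048483  0.166     ]
[2.7385653  0.34392797 9.99891341]
```

Call:
send_rows:
  series:
    - [[1.5,0.1,2],[0,0,0],1]
    - [[2.7,0.15,4],[0,0,0],1]
    - [[2.7,0.15,6],[0,0,0],1]
    - [[2.7,0.15,7.5],[0,0,0],1]
    - [[2.7,0.15,8.7],[0,0,0],1]
    - [[2.7,0.15,9.3],[0,0,0],1]
    - [[2.7,0.15,9.7],[0,0,0],1]
    - [[2.7,0.15,9.9],[0,0,0],1]
    - [[2.7,0.15,10.1],[0,0,0],1]
    - [[2.7,0.15,10.3],[0,0,0],1]
    - [[2.7,0.15,10.5],[0,0,0],1]
    - [[2.7,0.15,10.7],[0,0,0],1]
    - [[2.7,0.15,10.7],[0,0,0],1]
    - [[2.7,0.15,10.7],[0,0,0],1]

```text
time: 3.55
eef_pos: [0.5524, 0.0992, 0.1442]
ee_rot: [0.0, 0.232, 0.973, 0.0]
ft_force: [-0.1, -0.0, 3.8]
width: 0.0008
grip_force: 1.9
```

```bash

python3 - <<'E'
from h import *
s=r.get_state();print(s["time"],s["eef_pos"],s["ft_force"],s["torque"])
w=optics.get_image("wrist");cv2.imwrite("pics/w2.png",w[60:330,150:490])
E
```

```text
3.55 [0.55239255 0.09920361 0.14418525] [-0.13321857 -0.02301495  3.77802413] [-0.0183716   0.01190722  0.02844773]
```

View pics/w2.png

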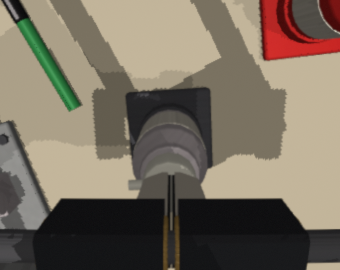

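The fingers sit on the middle of the cap and the spring force reads 3.8 N about 2 mm down. I'll press on to the stop.

Call:
send_rows:
  series:
    - [[0,0,0.15],[0,0,0],1]
    - [[0,0,0.3],[0,0,0],1]
    - [[0,0,0.4],[0,0,0],1]
    - [[0,0,0.5],[0,0,0],1]
    - [[0,0,0.55],[0,0,0],1]
    - [[0,0,0.55],[0,0,0],1]
    - [[0,0,0.55],[0,0,0],1]

```text
time: 4.3
eef_pos: [0.5525, 0.0992, 0.1392]
ee_rot: [0.001, 0.232, 0.973, 0.0]
ft_force: [-3.3, -1.1, 10.6]
width: 0.0004
grip_force: 5.2
```

Call:
send_rows:
  series:
    - [[0,0,0.1],[0,0,0],1]
    - [[0,0,0.1],[0,0,0],1]
    - [[0,0,0.1],[0,0,0],1]

```text
time: 4.6
eef_pos: [0.5525, 0.0992, 0.1392]
ee_rot: [0.001, 0.232, 0.973, 0.0]
ft_force: [-6.2, -0.9, 16.1]
width: 0.0002
grip_force: 8.4
```

The cap is on its stop: z stays at 0.1392 while the force rises. Next I lift, let it spring back, and move to look at the paddle.

Call:
send_rows:
  series:
    - [[0,0,-0.5],[0,0,0],1]
    - [[0,0,-1.2],[0,0,0],1]
    - [[0,0,-3],[0,0,0],1]
    - [[0,0,-5.5],[0,0,0],1]
    - [[0,0,-8.5],[0,0,0],1]
    - [[0,0,-11.3],[0,0,0],1]
    - [[-0.2,-2,-11.3],[0,0,-0.05],1]
    - [[-0.5,-5,-11.3],[0,0,-0.1],1]
    - [[-0.8,-8,-11.3],[0,0,-0.15],1]
    - [[-1.1,-11,-11.3],[0,0,-0.2],1]
    - [[-1.4,-14,-11.3],[0,0,-0.25],1]
    - [[-1.7,-17,-11.3],[0,0,-0.276],1]
    - [[-1.9,-19.3,-11.3],[0,0,-0.276],1]
    - [[-1.9,-19.3,-11.3],[0,0,-0.276],1]
    - [[-1.9,-19.3,-11.3],[0,0,-0.276],1]

```text
time: 6.1
eef_pos: [0.4817, -0.0815, 0.2497]
ee_rot: [-0.0, 0.096, 0.995, 0.0]
ft_force: [-0.1, 0.3, 0.3]
width: 0.0003
grip_force: 0.0
```

```bash

python3 - <<'E'
from h import *
s=r.get_state();print(s["time"],s["eef_pos"],s["ft_force"])
w=optics.get_image("wrist");cv2.imwrite("pics/w3.png",w)
W=cam("wrist",s)
print("pred",proj(W,[.453,-.076,.166]))
m=(w.max(2)<45).astype(np.uint8);m[230:]=0
n,l,st,c=cv2.connectedComponentsWithStats(m);print(st[1:][st[1:,4]>300])
E
```

```text
6.1 [ 0.48172259 -0.08151463  0.24968681] [-0.05437381  0.29232733  0.29647111]
pred [320.82865803 169.97287295]
[[ 287  132   59   68 3700]
 [ 149  211  152   13 1687]]
```

View pics/w3.png

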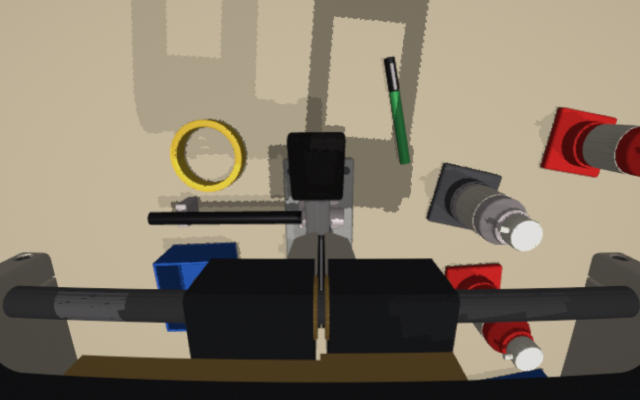

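The paddle fills columns 287–346, rows 132–200 (with its end face at rows 132–140), square to the tool. The aluminium can's cap at (522,233) is white and up.

```bash

python3 - <<'E'
from h import *
s=r.get_state();W=cam("wrist",s)
q=s["ee_rot"];Rt=R.from_quat(np.roll(q,-1)).as_matrix();print(Rt.round(3))
f=onz(W,316,140,.179);n=onz(W,316,200,.153);print(f,n,(f+n)/2,np.linalg.norm(f-n),onz(W,316,132,.179))
d=(n-f)[:2];print("yaw",np.arctan2(d[1],d[0]))
c=(f+n)/2; ax=-Rt[:,0]; hinge=c[:2]-0; 
# hinge: centre is 170cos-8sin behind
L=.17*np.cos(.45)-.008*np.sin(.45); h=c+ax*L; print("hinge",h)
for th in(.45,.3,.15,0,-.02):
    P=h-ax*(.17*np.cos(th)-.008*np.sin(th)); P[2]=.085+.17*np.sin(th)+.008*np.cos(th)
    print(th,P,delta(s,P).round(2))
E
```

```text
[[-0.982  0.191 -0.   ]
 [ 0.191  0.982  0.001]
 [ 0.001  0.001 -1.   ]]
[ 0.42872304 -0.07434552  0.179     ] [ 0.47991871 -0.08492842  0.153     ] [ 0.45432087 -0.07963697  0.166     ] 0.058386590550999436 [ 0.42309674 -0.07322327  0.179     ]
yaw -0.20384362121737193
hinge [ 0.60116435 -0.10820328  0.16590875]
0.45 [ 0.45432087 -0.07963697  0.16614772] [ 2.73 -0.4   8.36]
0.3 [ 0.44406635 -0.0776421   0.14288113] [ 3.78 -0.4  10.69]
0.15 [ 0.43733991 -0.07633357  0.11831465] [ 4.46 -0.4  13.15]
0 [ 0.43429262 -0.07574076  0.093     ] [ 4.77 -0.4  15.68]
-0.02 [ 0.43416895 -0.0757167   0.08959863] [ 4.78 -0.4  16.02]
```

Call:
send_rows:
  series:
    - [[1.3,-0.2,2.5],[0,0,0],1]
    - [[2.7,-0.4,5],[0,0,0],1]
    - [[2.7,-0.4,7],[0,0,0],1]
    - [[2.7,-0.4,7.8],[0,0,0],1]
    - [[2.8,-0.4,8.4],[0,0,0],1]
    - [[3.1,-0.4,9],[0,0,0],1]
    - [[3.4,-0.4,9.7],[0,0,0],1]
    - [[3.7,-0.4,10.4],[0,0,0],1]
    - [[3.95,-0.4,11.1],[0,0,0],1]
    - [[4.15,-0.4,11.8],[0,0,0],1]
    - [[4.35,-0.4,12.5],[0,0,0],1]
    - [[4.5,-0.4,13.2],[0,0,0],1]
    - [[4.6,-0.4,13.8],[0,0,0],1]
    - [[4.7,-0.4,14.4],[0,0,0],1]
    - [[4.75,-0.4,14.9],[0,0,0],1]
    - [[4.75,-0.4,15.2],[0,0,0],1]
    - [[4.77,-0.4,15.4],[0,0,0],1]
    - [[4.77,-0.4,15.4],[0,0,0],1]
    - [[4.77,-0.4,15.4],[0,0,0],1]

```text
time: 8.05
eef_pos: [0.4349, -0.0766, 0.0964]
ee_rot: [0.001, 0.096, 0.995, -0.0]
ft_force: [3.6, 3.6, 7.4]
width: 0.0004
grip_force: 3.6
```

```bash

python3 - <<'E'
from h import *
s=r.get_state();print(s["time"],s["eef_pos"],s["ft_force"],s["torque"],delta(s,[.4343,-.0757,.093]))
a=optics.get_image("wrist")[40:330,150:490];b=optics.get_image("scene")[110:270,190:400]
cv2.imwrite("pics/w4.png",np.hstack([a,cv2.resize(b,(380,290),interpolation=2)]))
E
```

```text
8.05 [ 0.43485084 -0.07656769  0.09636565] [3.5686719  3.62734329 7.39921935] [ 0.55585547 -0.54756722  0.02637739] [0.07100832 0.07468041 0.33648138]
```

View pics/w4.png

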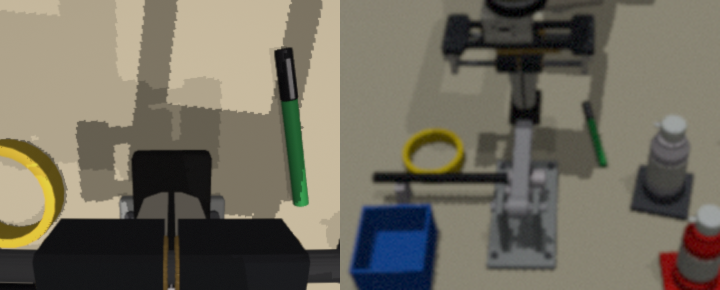

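The fingertips rest on the middle of the paddle, almost level, and the bystanders are untouched. There are 3.4 mm to go, then the hold.

Call:
send_rows:
  series:
    - [[0,0,0.15],[0,0,0],1]
    - [[0,0,0.25],[0,0,0],1]
    - [[0,0,0.3],[0,0,0],1]
    - [[0,0,0.3],[0,0,0],1]
    - [[0,0,0.3],[0,0,0],1]

```text
time: 8.65
eef_pos: [0.4347, -0.0765, 0.0934]
ee_rot: [0.0, 0.096, 0.995, -0.0]
ft_force: [2.3, 4.0, 8.3]
width: 0.0007
grip_force: 3.8
```

Call:
send_rows:
  series:
    - [[0,0,0.04],[0,0,0],1]
    - [[0,0,0.04],[0,0,0],1]
    - [[0,0,0.04],[0,0,0],1]
    - [[0,0,0.04],[0,0,0],1]
    - [[0,0,0.04],[0,0,0],1]
    - [[0,0,0.04],[0,0,0],1]
    - [[0,0,0.04],[0,0,0],1]
    - [[0,0,0.04],[0,0,0],1]
    - [[0,0,0.04],[0,0,0],1]
    - [[0,0,0.04],[0,0,0],1]
    - [[0,0,0.04],[0,0,0],1]
    - [[0,0,0.04],[0,0,0],1]
    - [[0,0,0.04],[0,0,0],1]
    - [[0,0,0.04],[0,0,0],1]
    - [[0,0,0.04],[0,0,0],1]
    - [[0,0,0.04],[0,0,0],1]
    - [[0,0,0.04],[0,0,0],1]
    - [[0,0,0.04],[0,0,0],1]
    - [[0,0,0.04],[0,0,0],1]
    - [[0,0,0.04],[0,0,0],1]

```text
time: 10.65
eef_pos: [0.4347, -0.0765, 0.093]
ee_rot: [0.0, 0.096, 0.995, -0.0]
ft_force: [2.3, 3.5, 7.9]
width: 0.0001
grip_force: 3.9
```

Call:
send_rows:
  series:
    - [[0,0,0],[0,0,0],1]
    - [[0,0,0],[0,0,0],1]
    - [[0,0,0],[0,0,0],1]
    - [[0,0,0],[0,0,0],1]
    - [[0,0,0],[0,0,0],1]
    - [[0,0,0],[0,0,0],1]
    - [[0,0,0],[0,0,0],1]
    - [[0,0,0],[0,0,0],1]
    - [[0,0,0],[0,0,0],1]
    - [[0,0,0],[0,0,0],1]
    - [[0,0,0],[0,0,0],1]
    - [[0,0,0],[0,0,0],1]
    - [[0,0,0],[0,0,0],1]
    - [[0,0,0],[0,0,0],1]
    - [[0,0,0],[0,0,0],1]
    - [[0,0,0],[0,0,0],1]
    - [[0,0,0],[0,0,0],1]
    - [[0,0,0],[0,0,0],1]
    - [[0,0,0],[0,0,0],1]
    - [[0,0,0],[0,0,0],1]

```text
time: 12.65
eef_pos: [0.4347, -0.0765, 0.093]
ee_rot: [0.0, 0.096, 0.995, -0.0]
ft_force: [2.5, 2.4, 7.9]
width: 0.0003
grip_force: 3.9
```

```bash
python3 -c "
from bench import r
s=r.get_state();print(s['time'],s['eef_pos'],s['ft_force']);print(r.hand_in())"
```

```text
12.65 [ 0.43472053 -0.07651021  0.0930112 ] [2.5012393  2.37594716 7.92507715]
the job is handed in; nothing more can be done
None
```

I pressed the nozzle cap down to its stop and it came back up, then pushed the lever level (paddle at 93 mm, about 8 N), held it there for 4 s and handed in at 12.65 s still holding; the tape roll, bin and marker looked undisturbed in the last pictures.

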